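Bring the hinge-cup mark under the boring bit

TASK

Slide the long melamine offcut, the one pencilled with a circle and cross, along the bench until the centre of its cross lies right under the centre point of the machine's boring bit, with the strip's length in line with the machine's overhanging head and its unmarked end pointing straight away from the column. Keep it flat on the bench rather than lifting it, do not knock the machine, leave the short offcut where it lies, and let go when it is in place.

Things in the scene. Friction and masses are not known exactly. Their poses are not given: they have to be found in the camera images.
- marked_offcut: The work: loose strip of white melamine board, 280 x 50 x 16 mm, 0.1 to 0.21 kg, flat on the bench. Origin at the centre of its underside (z = 0); x along its length towards the end with the pencilled mark, y across its width, z up. Gripped across its 50 mm width about 90 mm from the origin on the unmarked side (-x), the hand stays clear of the machine's head.
- cup_mark (a point): The centre of the pencilled cross inside a 37 mm pencilled circle on the top face of the marked offcut: on the strip's centre line, 95 mm from its origin towards +x (45 mm from the marked end), 16 mm above the underside. Axes as the strip's.
- borer: Fixed hinge boring machine: grey foot, white column 460 mm high, white head with motor over the bench. Origin on the bench right under the point of its 35 mm bit, in a flush grey 90 mm disc; the point hangs 40 mm up. x: from bit to column (foot starts 140 mm out), open side -x; z up. Head underside 190 mm up, 110 mm wide, reaching 50 mm to -x; lever on +y side, 280 mm up, out to 156 mm.
- short_offcut: A bystander: a shorter loose strip of the same board, 120 x 50 x 16 mm, with only two small pencilled dots, lying flat somewhere near the work. Origin at the centre of its underside, x along its length. To be left alone.

How it is judged (in metres and radians):
At the end, for the whole second after the job is handed in: The centre of the pencilled cross is within 12 mm, seen from above, of the bit's point; the strip's length is within 12 degrees of the line of the machine's head with the unmarked end away from the column; the strip lies flat on the bench, at rest (horizontal distance between cup_mark and borer below 0.012 m and angle between the x axis of marked_offcut and the x axis of borer, either way round below 0.21 rad and x of marked_offcut in the frame of borer below 0 m and height (world z) of marked_offcut below 0.004 m and angle between marked_offcut's own z axis and vertical below 0.05 rad and linear speed of marked_offcut below 0.01 m/s); the robot touches nothing.
It fails at once if the marked offcut is lifted (its underside's centre more than 15 mm off the bench) (height (world z) of marked_offcut above 0.015 m).
It fails at once if the machine is knocked (more than 15 N) (contact force between borer and anything else above 15 N).
It fails at once if the short offcut is moved by more than 25 mm (distance of short_offcut from where it was at the start of the episode above 0.025 m).
It also fails if it takes over 30 s, if anything falls off the work surface, if the arm or the gripper's body presses on something with over 40 N, if the wrist force passes 120 N, or if a joint passes its speed limit or range.

ROBOT

A 6-joint arm with a two-finger parallel gripper is mounted at the origin on the work surface. World frame = base frame: x ahead of the robot, y to its left, z up, the work surface at z = 0. Lengths are in m, angles in degrees, forces in N, time in s.
With the tool pointing down it reaches from about 0.25 to 0.725 m from the base axis. Payload 9.7 kg.
Tool frame: the origin (TCP) lies at the very end of the fingers, on their centre line; the grasp point (between the pads) lies 19 mm behind it (bot.grasp_offset is the distance from the TCP to the grasp point, in m); z points along the fingers, y is the line along which they close (so a half turn about z gives the same grasp; the last joint's range is limited). The gripper opens to 85 mm and grips with 20 to 120 N. Pads are 22 mm wide; open, the fingers measure 114 mm over their backs; the gripper's body (76 mm by 85 mm) begins 54 mm behind the grasp point. The pads swing forward as they close: fully open they stand 13 mm farther back than shut.
Start: joints at [-63.083, 4.979, 10.078, 95.1, 0, 90], TCP at [0.249, -0.49, 0.231] pointing down, gripper open.
Joint ranges: [-179.16, 179.16], [-48.56, 103.87], [-65.8, 70.77], [-126.05, 130.52], [-82.76, 87.17], [-180, 180]. Speed limits (degrees/s): [127.2, 127.2, 147.25, 180, 180, 180].

INTERFACE

Orientations are given as [roll, pitch, yaw] about the fixed x, y, z axes, in that order (R = Rz(yaw) Ry(pitch) Rx(roll)).
In Python, from workcell import bot, vision gives the robot as it stands.
- The arm moves only by the shell command python3 -m pendant 'ROWS' [FORCE]. ROWS is JSON, a list of rows, each an object of numbers: "x", "y", "z": the shift along the world's x, y, z in units of 25 mm (1.0 is 25 mm); "roll": the turn about the world's z in units of 6 degrees (1.0 is 6 degrees); "fingers": the closure in counts, from 0 (fully open) to 255 (shut). In form: [{"x": .., "y": .., "z": .., "roll": .., "fingers": ..}, ...]. A call has 1 to 10 rows; each row is the pose to reach, as a shift and turn from the pose commanded when the call began; what a row does not reach only later rows make up. A row lasts 1/12 s, in which the tool goes at most 41.7 mm and 7.16 degrees, less where a joint would pass 70% of its speed; a pose out of reach is approached as far as the arm can. A call with a gripper value outside its range is refused whole. The fingers move at their own pace and stop on an object; FORCE is the grip in N (left out, the last holds). Time passes only in rows, so rows that repeat a pose let the fingers close. It gives the time, the measured TCP pose, the force, the opening and the grip force at its end, in the units of the state.
- bot.get_state(): the state, without advancing time (a new reading comes with each control period).
- vision.snapshot(name): name is "scene" or "top" or "wrist"; returns the picture (420x560x3 uint8, blue, green, red); there is no depth.
- vision.camera_model(name): a dict with "mtx" (3x3 intrinsics, pixels), "position" and "rotation" of the camera in the world. Camera axes: x right, y down, z forward; pixel columns grow to the right and rows downward; lengths in m; the calibration is good to about 2 mm. A picture is of the moment at which its call begins: read the wrist's pose just before it. camera_model takes no time and is no camera call; for the wrist camera it gives the pose at the moment of the call.
- bot.hand_in(): hands the job in; it is judged then, once.
The state is a dict: "t": time; "joint_positions": joint angles; "dq": joint speeds; "effort": joint torques, N m; "tcp_pos": TCP position; "tcp_rot": TCP orientation; "ft_force": force on the tool from outside, world axes, zero at the start; "ft_torque": the same for the moment, N m; "finger_gap": finger opening in m; "finger_force": force on a finger pad.
Only numpy, scipy, OpenCV 4.12 (cv2) and the standard library are available. Lean on these libraries where they do the work, as an engineer would, in place of code of your own. Each camera call takes 0.05 s, during which the arm holds its last target. There are 200 camera calls.

## Working session

There is one attempt and no reset: what is moved stays moved. The work goes in short steps, Python scripts to look and compute and a shell command to move; the robot and the scene stay as the last step left them, time stands still between calls to the robot, and variables do not carry over. Pictures are saved under pics/ and viewed, at most 10 in all, crops included, and the job is handed in when it is done.

```bash
mkdir -p pics
python3 - <<'E'
from workcell import bot, vision
import cv2
for n in("top","scene"):
    cv2.imwrite(f"pics/{n}0.png",vision.snapshot(n)); m=vision.camera_model(n); print(n,m)
print(bot.get_state())
E
```

```text
top {'mtx': array([[542.57301442,   0.        , 279.6038483 ],
       [  0.        , 542.57301442, 210.96184877],
       [  0.        ,   0.        ,   1.        ]]), 'position': array([ 0.54739954, -0.14370418,  1.05878998]), 'rotation': array([-175.21280199,    1.81394831,  -90.53299392])}
scene {'mtx': array([[425.8578209 ,   0.        , 276.32787332],
       [  0.        , 425.8578209 , 215.42316732],
       [  0.        ,   0.        ,   1.        ]]), 'position': array([ 1.02888308, -0.61653448,  0.61869893]), 'rotation': array([-1.31947841e+02,  1.29509581e-01,  3.83714395e+01])}
{'t': 0.1, 'joint_positions': array([-6.30839120e+01,  5.00735108e+00,  1.00383535e+01,  9.50985829e+01,
       -8.73266384e-05,  9.00003367e+01]), 'dq': array([-0.10494124, -0.20366611,  0.04034059, -0.0804316 , -0.01189079,
       -0.05811925]), 'effort': array([-2.82153524e-04, -5.21562195e+01,  4.65653300e+01,  1.59933855e-02,
        4.54674046e-05,  3.07459095e-05]), 'tcp_pos': array([ 0.2488845 , -0.49023789,  0.23065395]), 'tcp_rot': array([-1.79932419e+02,  8.77237305e-05,  2.69157514e+01]), 'ft_force': array([-0.32198316,  0.25849967, -1.05463195]), 'ft_torque': array([-0.00305394, -0.05776041,  0.01279085]), 'finger_force': 0.0, 'finger_gap': 0.08552256868714982}
```

View pics/top0.png

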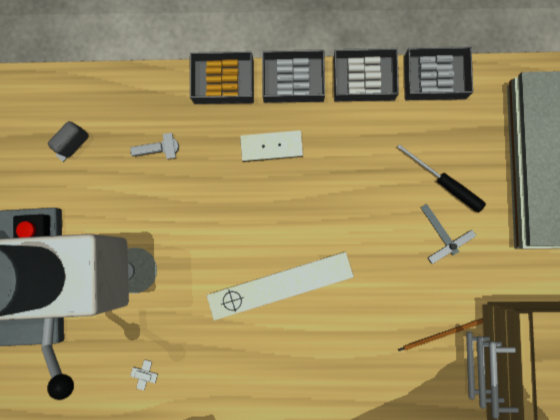

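View pics/scene0.png

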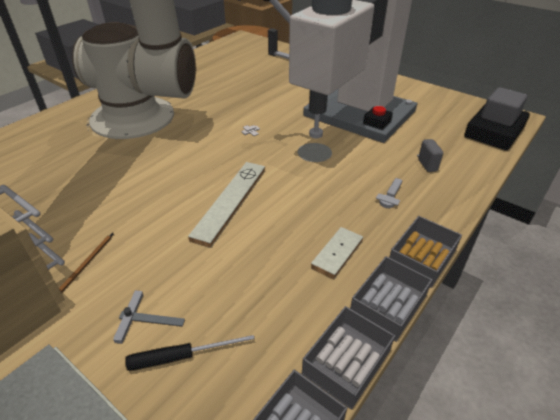

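The top view shows the marked strip from (208,297) to (352,265), with its cross at (232,300). The machine is at the left, its column towards world +y, and the short offcut is at (271,146). The scene view shows the whole disc near (315,153) and the bit above it.

```bash
cat > h.py <<'E'
from workcell import bot, vision
import cv2, numpy as np
from scipy.spatial.transform import Rotation as R
def ray(m,uv,z):
    uv=np.atleast_2d(np.float64(uv)); Rm=R.from_euler('xyz',m['rotation'],degrees=True).as_matrix()
    d=np.c_[uv,np.ones(len(uv))]@np.linalg.inv(m['mtx']).T@Rm.T
    return m['position']+d*((z-m['position'][2])/d[:,2])[:,None]
def proj(m,P):
    Rm=R.from_euler('xyz',m['rotation'],degrees=True).as_matrix()
    q=(np.atleast_2d(P)-m['position'])@Rm@m['mtx'].T
    return q[:,:2]/q[:,2:]
def strip(img,m,roi):
    x0,y0,x1,y1=roi; hsv=cv2.cvtColor(img,cv2.COLOR_BGR2HSV)
    k=cv2.inRange(hsv,(0,0,150),(180,60,255)); z=np.zeros_like(k); z[y0:y1,x0:x1]=k[y0:y1,x0:x1]
    c=max(cv2.findContours(z,cv2.RETR_EXTERNAL,cv2.CHAIN_APPROX_NONE)[0],key=cv2.contourArea)
    P=ray(m,c[:,0],.016)[:,:2]
    return cv2.minAreaRect(np.float32(P*1000))
E
python3 - <<'E'
from h import *
t=cv2.imread('pics/top0.png');s=cv2.imread('pics/scene0.png');mt=vision.camera_model('top');ms=vision.camera_model('scene')
print('strip',strip(t,mt,(190,240,370,330)),'short',strip(t,mt,(230,120,315,170)))
print('cross',ray(mt,(232,300),.016),'end mids',ray(mt,[(212,305),(350,266)],.016))
hsv=cv2.cvtColor(s,cv2.COLOR_BGR2HSV); k=cv2.inRange(hsv,(0,0,0),(180,70,170)); z=np.zeros_like(k); z[138:165,290:340]=k[138:165,290:340]
c=max(cv2.findContours(z,cv2.RETR_EXTERNAL,cv2.CHAIN_APPROX_NONE)[0],key=cv2.contourArea)
P=ray(ms,c[:,0],0)[:,:2]; print('disc',cv2.minEnclosingCircle(np.float32(P*1000)),cv2.fitEllipse(np.float32(P*1000)))
print('foot edge dir',ray(mt,[(61,209),(61,345)],.03))
cv2.imwrite('pics/c.png',cv2.hconcat([cv2.resize(s[105:170,280:350],None,fx=5.5,fy=5.5,interpolation=cv2.INTER_CUBIC),cv2.resize(t[225:290,90:160],None,fx=5.5,fy=5.5,interpolation=cv2.INTER_CUBIC)]))
hsv=cv2.cvtColor(t,cv2.COLOR_BGR2HSV)
k=cv2.inRange(hsv,(0,0,0),(180,70,150)); z=np.zeros_like(k); z[235:300,132:160]=k[235:300,132:160]
c=max(cv2.findContours(z,cv2.RETR_EXTERNAL,cv2.CHAIN_APPROX_NONE)[0],key=cv2.contourArea)
pc=c[:,0]; pc=pc[(pc[:,0]>134)]
P=ray(mt,pc,0)[:,:2]; A=np.c_[2*P,np.ones(len(P))]; q=np.linalg.lstsq(A,(P**2).sum(1),rcond=None)[0]; print('top disc',q[:2],np.sqrt(q[2]+q[:2]@q[:2]))
E
```

```text
strip ((492.0331115722656, -109.83613586425781), (50.71197509765625, 278.72509765625), 16.609474182128906) short ((764.4630737304688, -96.07556915283203), (49.837398529052734, 118.79902648925781), 4.093689918518066)
cross [[ 0.46562782 -0.01900503  0.016     ]] end mids [[ 0.45643712  0.01932673  0.016     ]
 [ 0.52823095 -0.24471816  0.016     ]]
disc ((524.3856201171875, 178.54876708984375), 45.7083854675293) ((524.4964599609375, 178.4130401611328), (86.49783325195312, 88.30050659179688), 127.43798828125)
foot edge dir [[0.64274108 0.30991023 0.03      ]
 [0.38478782 0.30352233 0.03      ]]
top disc [0.52397693 0.17509205] 0.04321992699032399
```

View pics/c.png

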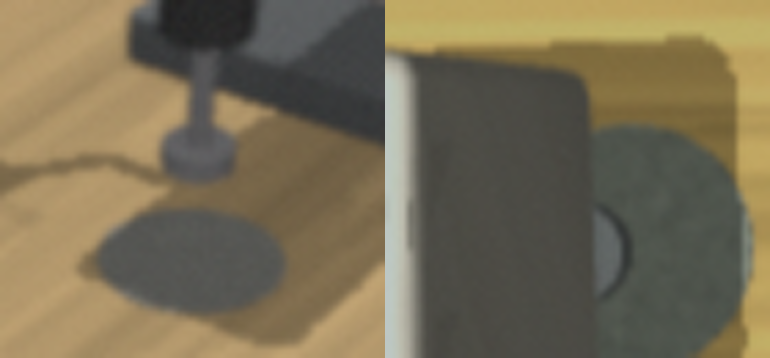

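The crop shows the bit over the disc in the scene view and the visible part of the disc in the top view. Both put the disc centre at about (0.524, 0.177), and the machine's x axis points along about 92°. The strip lies at 106.6° and the grasp point is (0.518, -0.196).

```bash
python3 -m pendant '[{"x":1,"y":1,"z":-0.5,"roll":1,"fingers":0},{"x":10.75,"y":11.8,"z":-5,"roll":13.3},{"x":10.75,"y":11.8,"z":-5,"roll":13.3},{"x":10.75,"y":11.8,"z":-5,"roll":13.3},{"x":10.75,"y":11.8,"z":-5,"roll":13.3},{"x":10.75,"y":11.8,"z":-5,"roll":13.3},{"x":10.75,"y":11.8,"z":-5,"roll":13.3},{"x":10.75,"y":11.8,"z":-5,"roll":13.3},{"x":10.75,"y":11.8,"z":-5,"roll":13.3},{"x":10.75,"y":11.8,"z":-5,"roll":13.3}]'
```

```text
validation failed for argument at $[1]...
```

```bash
python3 -m pendant '[{"x":1,"y":1,"z":-0.5,"roll":1,"fingers":0},{"x":10.75,"y":11.8,"z":-5,"roll":13.3,"fingers":0},{"x":10.75,"y":11.8,"z":-5,"roll":13.3,"fingers":0},{"x":10.75,"y":11.8,"z":-5,"roll":13.3,"fingers":0},{"x":10.75,"y":11.8,"z":-5,"roll":13.3,"fingers":0},{"x":10.75,"y":11.8,"z":-5,"roll":13.3,"fingers":0},{"x":10.75,"y":11.8,"z":-5,"roll":13.3,"fingers":0},{"x":10.75,"y":11.8,"z":-5,"roll":13.3,"fingers":0},{"x":10.75,"y":11.8,"z":-5,"roll":13.3,"fingers":0},{"x":10.75,"y":11.8,"z":-5,"roll":13.3,"fingers":0}]'
```

```text
t: 0.93
tcp_pos: [0.5149, -0.1976, 0.1072]
tcp_rot: [-180.0, -0.0, 97.7]
ft_force: [0.3, -0.9, 0.0]
finger_gap: 0.0855
finger_force: 0.0
```

```bash
python3 -m pendant '[{"x":0,"y":0,"z":0,"roll":1,"fingers":0},{"x":0,"y":0,"z":0,"roll":1.3,"fingers":0},{"x":0,"y":0,"z":0,"roll":1.3,"fingers":0},{"x":0,"y":0,"z":0,"roll":1.3,"fingers":0}]'
```

```text
t: 1.27
tcp_pos: [0.5139, -0.1993, 0.1077]
tcp_rot: [-180.0, -0.0, 105.1]
ft_force: [0.9, -0.6, 0.2]
finger_gap: 0.0853
finger_force: 0.0
```

```bash
python3 -m pendant '[{"x":0.15,"y":0.1,"z":-1,"roll":0.25,"fingers":0},{"x":0.15,"y":0.1,"z":-2,"roll":0.25,"fingers":0},{"x":0.15,"y":0.1,"z":-3,"roll":0.25,"fingers":0},{"x":0.15,"y":0.1,"z":-3.6,"roll":0.25,"fingers":0},{"x":0.15,"y":0.1,"z":-4,"roll":0.25,"fingers":0},{"x":0.15,"y":0.1,"z":-4.1,"roll":0.25,"fingers":0},{"x":0.15,"y":0.1,"z":-4.1,"roll":0.25,"fingers":0},{"x":0.15,"y":0.1,"z":-4.1,"roll":0.25,"fingers":0}]'
```

```text
t: 1.93
tcp_pos: [0.5183, -0.1974, 0.0066]
tcp_rot: [179.9, 0.1, 106.6]
ft_force: [0.8, -0.3, 1.2]
finger_gap: 0.0854
finger_force: 0.0
```

```bash
python3 -m pendant '[{"x":0,"y":0,"z":0,"roll":0,"fingers":255},{"x":0,"y":0,"z":0,"roll":0,"fingers":255},{"x":0,"y":0,"z":0,"roll":0,"fingers":255},{"x":0,"y":0,"z":0,"roll":0,"fingers":255},{"x":0,"y":0,"z":0,"roll":0,"fingers":255},{"x":0,"y":0,"z":0,"roll":0,"fingers":255},{"x":0,"y":0,"z":0,"roll":0,"fingers":255},{"x":0,"y":0,"z":0,"roll":0,"fingers":255}]' 40; python3 -c "
from h import *
t=vision.snapshot('top');cv2.imwrite('pics/top1.png',t)"
```

```text
t: 2.6
tcp_pos: [0.5184, -0.1972, 0.0066]
tcp_rot: [179.9, 0.1, 106.7]
ft_force: [-1.6, 0.5, 5.9]
finger_gap: 0.0482
finger_force: 41.6
```

View pics/top1.png

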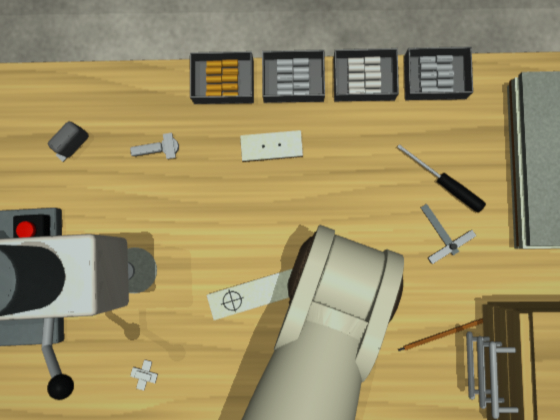

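The picture shows the strip gripped and not shifted, with the cross still at (232,300). Next I slide it by (+12.6, +188) mm and turn it -14.5°.

```bash
python3 -m pendant '[{"x":0.05,"y":0.5,"z":0,"roll":-0.2,"fingers":255},{"x":0.1,"y":1.3,"z":0,"roll":-0.5,"fingers":255},{"x":0.2,"y":2.3,"z":0,"roll":-0.9,"fingers":255},{"x":0.25,"y":3.3,"z":0,"roll":-1.3,"fingers":255},{"x":0.3,"y":4.3,"z":0,"roll":-1.7,"fingers":255},{"x":0.35,"y":5.3,"z":0,"roll":-2.1,"fingers":255},{"x":0.4,"y":6.2,"z":0,"roll":-2.4,"fingers":255},{"x":0.5,"y":7,"z":0,"roll":-2.4,"fingers":255},{"x":0.5,"y":7.4,"z":0,"roll":-2.4,"fingers":255},{"x":0.5,"y":7.5,"z":0,"roll":-2.4,"fingers":255}]'
python3 -m pendant '[{"x":0,"y":0,"z":0,"roll":0,"fingers":255},{"x":0,"y":0,"z":0,"roll":0,"fingers":255},{"x":0,"y":0,"z":0,"roll":0,"fingers":255}]'
python3 - <<'E'
from h import *
t=vision.snapshot('top');s=vision.snapshot('scene');cv2.imwrite('pics/top2.png',t);cv2.imwrite('pics/scene2.png',s)
cv2.imwrite('pics/v2.png',cv2.vconcat([cv2.resize(t[200:350,60:360],(750,375))[:290],cv2.resize(s[90:240,200:400],(750,562))[:300]]))
E
```

```text
t: 3.48
tcp_pos: [0.5312, -0.0086, 0.0066]
tcp_rot: [179.9, 0.1, 92.4]
ft_force: [-0.7, -5.3, 4.9]
finger_gap: 0.0485
finger_force: 41.7
t: 3.73
tcp_pos: [0.5312, -0.0086, 0.0066]
tcp_rot: [179.9, -0.1, 92.3]
ft_force: [-0.7, 4.3, 6.5]
finger_gap: 0.0486
finger_force: 41.7
```

View pics/v2.png

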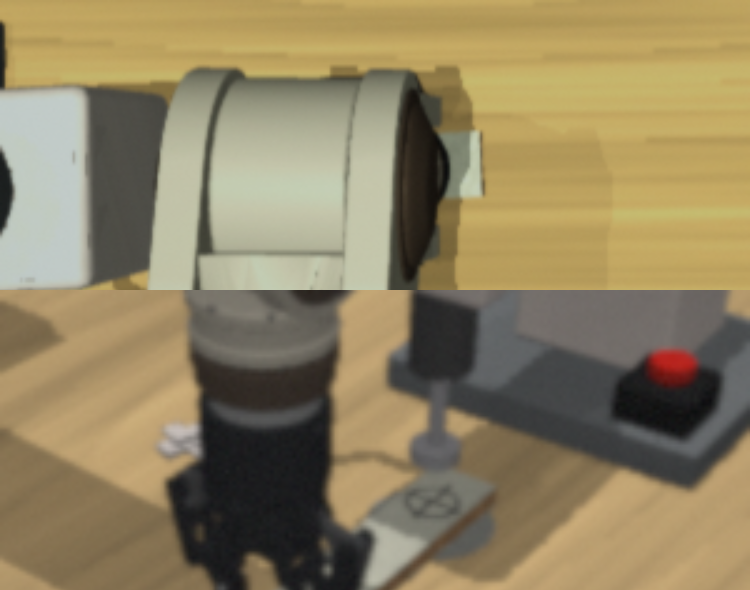

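The view shows the cross at crop (433,502), just under the bit. I'll check it numerically against the disc centre.

Run:
```python
from h import *
ms=vision.camera_model('scene');s=cv2.imread('pics/scene2.png')
g=cv2.cvtColor(s,cv2.COLOR_BGR2GRAY)
print('cross',ray(ms,(200+433/3.75-.4,90+212/3.747-.4),.016), 'disc proj',proj(ms,[[.5242,.177,.016],[.5242,.177,.04]]))
b=cv2.adaptiveThreshold(g,255,cv2.ADAPTIVE_THRESH_MEAN_C,cv2.THRESH_BINARY_INV,15,8)[138:155,305:326]
p=cv2.findNonZero(b)[:,0]+[305,138]; print(len(p),p.min(0),p.max(0),ray(ms,(p.min(0)+p.max(0))/2,.016))
o=cv2.resize(s[115:165,285:350],None,fx=10,fy=10,interpolation=cv2.INTER_CUBIC)
for P in proj(ms,[[.5242,.177,.016],[.5242,.177,.04]]): cv2.circle(o,tuple(int(v) for v in (P-[285,115]+.5)*10),4,(0,0,255),-1)
cv2.imwrite('pics/v3.png',o)
```

```text
cross [[0.52401835 0.18015442 0.016     ]] disc proj [[314.43046453 146.72884244]
 [314.9738569  138.68784684]]
113 [305 142] [325 154] [[0.52873438 0.17299128 0.016     ]]
```

View pics/v3.png

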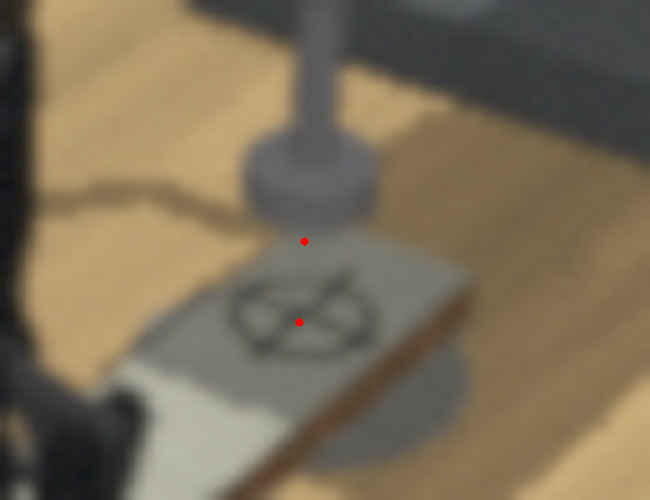

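The cross is within about 2 mm of the target (red dots), and the bit axis agrees. I'll release and rise straight up.

```bash
python3 -m pendant '[{"x":0,"y":0,"z":0,"roll":0,"fingers":120},{"x":0,"y":0,"z":0,"roll":0,"fingers":0},{"x":0,"y":0,"z":0,"roll":0,"fingers":0},{"x":0,"y":0,"z":0,"roll":0,"fingers":0},{"x":0,"y":0,"z":0,"roll":0,"fingers":0},{"x":0,"y":0,"z":0,"roll":0,"fingers":0},{"x":0,"y":0,"z":0,"roll":0,"fingers":0}]'
python3 -m pendant '[{"x":0,"y":0,"z":0.5,"roll":0,"fingers":0},{"x":0,"y":-0.2,"z":1.2,"roll":0,"fingers":0},{"x":0,"y":-0.5,"z":2,"roll":0,"fingers":0},{"x":0,"y":-1.5,"z":3,"roll":0,"fingers":0},{"x":0,"y":-3,"z":4,"roll":0,"fingers":0},{"x":0,"y":-4.5,"z":4,"roll":0,"fingers":0},{"x":0,"y":-6,"z":4,"roll":0,"fingers":0},{"x":0,"y":-7,"z":4,"roll":0,"fingers":0},{"x":0,"y":-7,"z":4,"roll":0,"fingers":0}]'
python3 - <<'E'
from h import *
t=vision.snapshot('top');s=vision.snapshot('scene')
print(strip(t,vision.camera_model('top'),(135,225,330,310)))
cv2.imwrite('pics/v4.png',cv2.vconcat([cv2.resize(t[200:350,60:360],(600,300)),cv2.resize(s[110:185,250:400],(600,300),interpolation=cv2.INTER_CUBIC)]))
E
```

```text
t: 4.42
tcp_pos: [0.5302, -0.0096, 0.0054]
tcp_rot: [-180.0, -0.0, 92.3]
ft_force: [-0.1, 0.1, 0.4]
finger_gap: 0.0856
finger_force: 0.0
t: 5.17
tcp_pos: [0.5301, -0.1887, 0.1065]
tcp_rot: [179.9, 0.1, 92.0]
ft_force: [0.2, 0.5, 0.2]
finger_gap: 0.0851
finger_force: 0.0
((528.199951171875, 38.85894775390625), (50.42939376831055, 192.7388916015625), 1.9550201892852783)
```

View pics/v4.png

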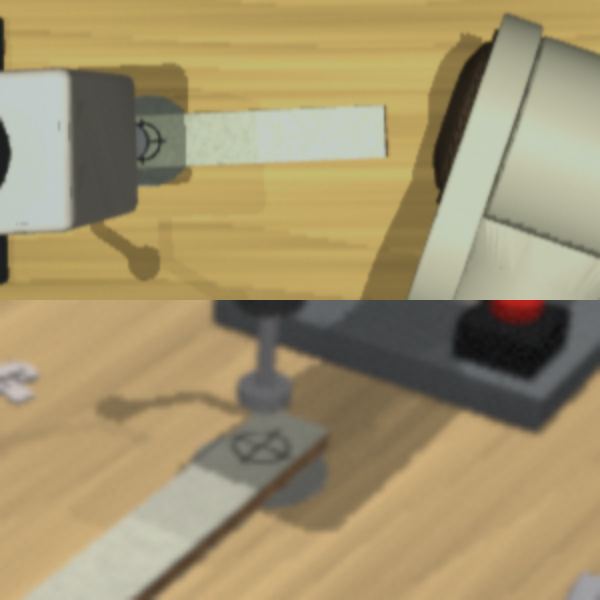

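The picture shows the strip released, flat and in line with the head, with its circle under the bit. From its visible end and angle, the cross works out to (0.5235, 0.1775), within about 1 mm of the bit, at 92°.

```bash
python3 -c "
from workcell import bot
print(bot.hand_in())"
```

```text
the job is handed in; nothing more can be done
None
```

I slid the marked offcut into place, released it and handed the job in; by my last camera measurement the cross is about 1 mm from under the bit's point and the strip is in line with the head, but the judge returned no verdict.

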